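# Set the welding turntable's direction and start it

## Robot

A 7-joint arm with a two-finger parallel gripper is mounted at the origin on the work surface. World frame = base frame: x ahead of the robot, y to its left, z up, the work surface at z = 0. Lengths are in m, angles in rad, forces in N, time in s.
With the tool pointing down it reaches from about 0.425 to 1.025 m from the base axis. Payload 9.4 kg.
Tool frame: the origin (TCP) lies where the fingers leave the gripper's body, on its centre line; the fingertips stand ctrl.tip_extent ahead of it and the grasp point (between the pads) lies 65 mm ahead of it (ctrl.tip_extent is the distance from the TCP to the fingertips, in m); z points along the fingers, y is the line along which they close (so a half turn about z gives the same grasp; the last joint's range is limited). The gripper opens to 93 mm and grips with 3 to 60 N. Pads are 15 mm wide; open, the fingers measure 128 mm over their backs; the gripper's body (75 mm by 188 mm) begins 65 mm behind the grasp point.
Start: joints at [1.073, 0.599, -0.003, 1.599, 0.002, 0.943, -0.08], TCP at [0.296, -0.662, 0.303] pointing down, gripper open.
Joint ranges: [-2.57, 2.57], [-0.35, 1.97], [-1.29, 1.29], [0.11, 2.56], [-1.05, 4.19], [0.11, 1.86], [-2.63, 2.63]. Speed limits (rad/s): [2.22, 2.22, 3.01, 3.01, 3.14, 3.14, 3.14].

## Interface

Orientations are given as a unit quaternion [x, y, z, w].
In Python, from rig import ctrl gives the robot as it stands. The module is installed in compiled form; this text tells all that it offers.
- The arm moves only by the tool play_rows, never from a script. Its argument "rows" is a list of rows, each a list of 3 entries, a list of its own where there are three numbers: the shift along the tool's x, y, z in cm, then the turn, a rotation vector about the tool's x, y, z in degrees, then the opening, from -1 (shut) to 1 (fully open). In form: [[[x, y, z], [wx, wy, wz], fingers], ...]. A call has 1 to 12 rows; each row is the pose to reach, as a shift and turn from the pose commanded when the call began, along the tool's axes at that moment; what a row does not reach only later rows make up. A row lasts 1/12 s, in which the tool goes at most 41.7 mm and 7.16 degrees, less where a joint would pass 70% of its speed; a pose out of reach is approached as far as the arm can. A call with a gripper value outside its range is refused whole. The fingers move at their own pace and stop on an object; "grip_force" is the grip in N (left out, the last holds). Time passes only in rows, so rows that repeat a pose let the fingers close. It gives the time, the measured TCP pose, the force, the opening and the grip force at its end, in the units of the state.
- ctrl.read_state(): the state, without advancing time (a new reading comes with each control period).
- ctrl.camera(name): name is "side" or "top" or "wrist"; returns a dict with "pixels" (420x560x3 uint8, red, green, blue), "fx", "fy", "cx", "cy" (pixels), "extrinsics" (4x4, takes a point from world to camera coordinates); the wrist camera has in their place "hand_eye" (4x4, takes a point from camera to tool coordinates, whose origin is the TCP and whose axes are the flange's). Camera axes: x right, y up, looking along -z (the intrinsics and any distortion apply to the point x, -y, -z); pixel columns grow to the right and rows downward; lengths in m; the calibration is good to about 2 mm. The wrist camera is an equidistant fisheye: a pixel r from the principal point sees the ray r / f radians off the axis. A picture is of the moment at which its call begins: read the wrist's pose just before it. There is no depth.
- ctrl.close_job(): hands the job in; it is judged then, once.
The state is a dict: "time_s": time; "joints": joint angles; "joint_vel": joint speeds; "effort": joint torques, N m; "ee_pos": TCP position; "orientation": TCP orientation; "contact_force": force on the tool from outside, world axes, zero at the start; "ft_torque": the same for the moment, N m; "finger_gap": opening from 0.0 (shut) to 1.0 (fully open); "finger_force": force on a finger pad.
Only numpy, scipy, OpenCV 4.12 (cv2) and the standard library are available. Lean on these libraries where they do the work, as an engineer would, in place of code of your own. Each camera call takes 0.05 s, during which the arm holds its last target. There are 200 camera calls.

## Task

Start the welding turntable in the other direction from its control station: push the direction lever fully over to its other side, and only then press the round flat start button down gently with a fingertip, let it spring back up and draw your hand clear. Do not work the square jog button, the mushroom-headed stop button or the speed knob, and leave the turntable's workpiece and the parts lying around the station where they are.

Things in the scene. Friction and masses are not known exactly. Their poses are not given: they have to be found in the camera images.
- station: grey control station fixed flat on the bench: lid 106 mm (x) by 406 mm (y), top face 70 mm above the bench. Origin: centre of its underside; x away from the robot at yaw 0, z up. Five controls stand in a row along its y, 70 mm apart, centred on x = 0, each on an aluminium plate 64 by 58 mm, yawed like the station. Which control is in which place differs from start to start
- direction (a joint): direction lever, rad. 0: leaning 0.5 rad from upright to the station's -x (robot) side; 1.0: at its stop, leaning 0.5 rad to the +x (far) side. Starts between 0 and 0.15. Swings in the station's x-z plane about a pivot on the row's centre line, 12 mm above the top face; stays where it is left; 1 to 2 N at its ball moves it
- direction_tip (a point): centre of the black ball (19 mm across) at the top of the direction lever, 58 mm from the pivot, on a straight steel rod 8.4 mm thick; its round steel foot is 37 mm wide and 14 mm high
- start (a joint): travel of the start button, m: 0 up, 0.007 fully down. Springs back by itself; about 1.5 N to begin to move it, 5 N at full travel
- start_top (a point): centre of the top of the start button: a round, flat, black cap 34 mm across, standing 20 mm above the station's top face when up, in a round steel bezel 44 mm wide and 8 mm high. It moves straight down
- start_base: the start button as a whole (aluminium plate, bezel and the cap it carries). Origin: on the station's top face under the middle of the button; axes as the station's
- jog (a joint): travel of the jog button, m: 0 up, 0.007 down
- jog_top (a point): centre of the top of the square black jog button, 34 by 34 mm, its top 20 mm above the station's top face
- stop (a joint): travel of the stop button, m: 0 up, 0.007 down
- stop_top (a point): top of the black mushroom-headed stop button: a dome 54 mm across, its top 34 mm above the station's top face
- speed_mark (a point): white-marked end of the bar of the black speed knob: a round skirt 36 mm across with a bar 35 by 11 mm across it, top 31 mm above the station's top face; this point is 16.5 mm from the knob's axis and moves when the knob is turned
- bracket: loose steel L-shaped bracket, base plate 90 by 70 mm, upright plate 76 mm high with four level studs; lies on the blue turntable, whose steel disc (200 mm across) is 196 mm above the bench. Origin: centre of the base plate's underside
- stud_plate: loose steel plate 66 by 110 by 6 mm with four upright studs, 51 mm high overall, lying just in front (robot side) of the station. Origin: centre of the underside
- magnet: loose grey magnetic welding square, about 100 mm long and 16 mm thick, lying just in front (robot side) of the station. Origin: near its middle, underside
- bolt: loose M16 hexagon bolt standing on its head, 60 mm high, just behind (far side of) the station. Origin: centre of the underside
- tin: loose shallow dark tin, 60 mm across, 16 mm high, just behind (far side of) the station. Origin: centre of the underside
- spray_can: loose spray can, 56 mm across, 170 mm high, standing on the robot's left, between it and the turntable. Origin: centre of the underside

How it is judged:
On the way, in this order (a step that is already met when the one before it is completed fails the run):
1. the direction lever is pushed over to its far side (joint above 0.85 of 1.0 rad) (value of joint direction above 0.85 rad), for 0.1 s.
2. the start button is pressed down by the fingers (more than 4.5 of its 7 mm) (value of joint start above 0.0045 m and contact force between the fingers and start_base above 0.5 N), for 0.05 s.
At the end, for the whole second after the job is handed in: The direction lever stands at its far side (above 0.85 of 1.0 rad), the start button has been pressed after that and is up again (within 1 mm), the jog and stop buttons are up, the speed knob's mark is within 5 mm of where it was, and no loose part has been shifted (value of joint direction above 0.85 rad and value of joint each of start, jog, stop below 0.001 m and distance of speed_mark from where it was at the start of the episode below 0.005 m); the robot touches nothing.
It fails at once if the start button is pressed (more than 2 mm) while the direction lever is not yet over (below 0.8 rad) (value of joint start above 0.002 m and value of joint direction below 0.8 rad).
It fails at once if the start button is pressed hard (more than 25 N) (contact force between anything else and start_base above 25 N).
It fails at once if the square jog button or the mushroom stop button is pressed (more than 2 mm) (value of joint any of jog, stop above 0.002 m).
It fails at once if the speed knob is turned (its mark moved more than 5 mm) (distance of speed_mark from where it was at the start of the episode above 0.005 m).
It fails at once if a loose part is shifted or lifted (more than 15 mm) (distance of any of bracket, stud_plate, magnet, bolt, tin, spray_can from where it was at the start of the episode above 0.015 m).
It also fails if it takes over 38 s, if anything falls off the work surface, if the arm or the gripper's body presses on something with over 40 N, if the wrist force passes 120 N, or if a joint passes its speed limit or range.

## Working session

There is one attempt and no reset: what is moved stays moved. The work goes in short steps, Python scripts to look and compute and a tool call to move; the robot and the scene stay as the last step left them, time stands still between calls to the robot, and variables do not carry over. Pictures are saved under pics/ and viewed, at most 10 in all, crops included, and the job is handed in when it is done.

Besides the shell and the picture viewer there is one more tool, called by a JSON object that holds its "api" and its "payload", one argument or row to a line. play_rows: Moves the arm, as the interface text tells. Its arguments: {"type":"object","properties":{"rows":{"type":"array","items":{"type":"array"}},"grip_force":{"type":"number"}},"required":["rows"]}

```bash
mkdir -p pics; cat > h.py <<'E'
import numpy as np, cv2, pickle
from scipy.spatial.transform import Rotation as R
from rig import ctrl
def snap(n,tag):
    s=ctrl.read_state(); c=ctrl.camera(n); c['state']=s
    pickle.dump(c,open(f'pics/{tag}.pkl','wb')); cv2.imwrite(f'pics/{tag}.png',c['pixels'][:,:,::-1]); return c
def ray(c,u,v):
    x=(u-c['cx'])/c['fx']; y=(v-c['cy'])/c['fy']
    if 'hand_eye' in c:
        r=np.hypot(x,y); d=np.array([x/r*np.sin(r),-y/r*np.sin(r),-np.cos(r)])
        H=np.array(c['hand_eye']); W=np.eye(4); W[:3,:3]=R.from_quat(c['state']['orientation']).as_matrix(); W[:3,3]=c['state']['ee_pos']
        M=W@H
    else: d=np.array([x,-y,-1]); M=np.linalg.inv(np.array(c['extrinsics']))
    d=M[:3,:3]@d; return M[:3,3],d/np.linalg.norm(d)
def onz(c,u,v,z):
    o,d=ray(c,u,v); return o+d*(z-o[2])/d[2]
def tri(rs):
    A=0;b=0
    for o,d in rs:
        P=np.eye(3)-np.outer(d,d); A=A+P; b=b+P@o
    p=np.linalg.solve(A,b); return p,[np.linalg.norm((np.eye(3)-np.outer(d,d))@(p-o)) for o,d in rs]
def proj(c,p):
    q=np.array(c['extrinsics'])@np.r_[p,1]; return c['cx']+c['fx']*q[0]/-q[2], c['cy']-c['fy']*q[1]/-q[2]
def load(t): return pickle.load(open(f'pics/{t}.pkl','rb'))
E
python3 - <<'E'
from h import *
s=ctrl.read_state(); print(s, ctrl.tip_extent)
for n in('top','side'):
    c=snap(n,n+'0'); print({k:v for k,v in c.items() if k not in('pixels','state')})
E
```

```text
{'time_s': 0.0, 'joints': array([ 1.07332397,  0.6000979 , -0.00256125,  1.60012812,  0.00182688,
        0.94290423, -0.07980003]), 'joint_vel': array([ 0.00047984,  0.00048449,  0.00152044,  0.00132615,  0.00127158,
       -0.00039535,  0.00088411]), 'effort': array([ 4.51470642e-04, -7.65073371e+01,  1.49781078e+00, -2.52355796e+01,
       -5.23566327e-02,  1.67551660e-02,  1.42862800e-04]), 'ee_pos': array([ 0.29598837, -0.66143136,  0.30187992]), 'orientation': array([ 9.77940741e-01,  2.08881109e-01, -2.34240098e-04, -7.31199077e-04]), 'contact_force': array([ 0.63277098, -0.40701736,  0.97686118]), 'ft_torque': array([ 0.03649021, -0.04400155,  0.03681247]), 'finger_force': 0.0, 'finger_gap': 1.0043570410073799} 0.0841
{'fx': 544.1841419599479, 'fy': 544.1841419599479, 'cx': 287.38577257869696, 'cy': 209.6380439698439, 'extrinsics': array([[ 0.01124764, -0.9998278 ,  0.01476037,  0.14368523],
       [ 0.98321915,  0.01374631,  0.18190969, -0.55627898],
       [-0.18208127,  0.01246662,  0.98320445, -1.41385274],
       [ 0.        ,  0.        ,  0.        ,  1.        ]])}
{'fx': 412.35253169670506, 'fy': 412.35253169670506, 'cx': 277.30941551426884, 'cy': 208.2850352841158, 'extrinsics': array([[ 0.93819453, -0.34590325, -0.01191493, -0.44002208],
       [ 0.19404737,  0.49718561,  0.84566665, -0.31634144],
       [-0.28659491, -0.79571189,  0.53357843, -0.67204425],
       [ 0.        ,  0.        ,  0.        ,  1.        ]])}
```

View pics/top0.png

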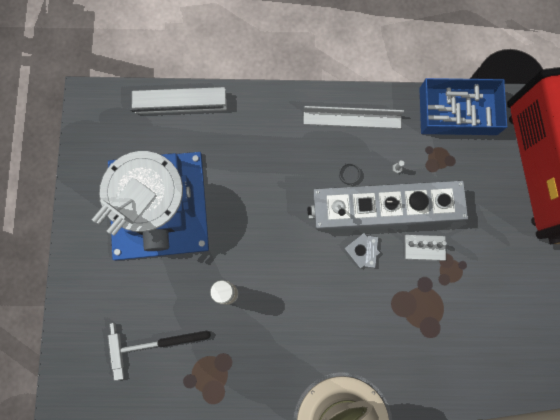

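View pics/side0.png

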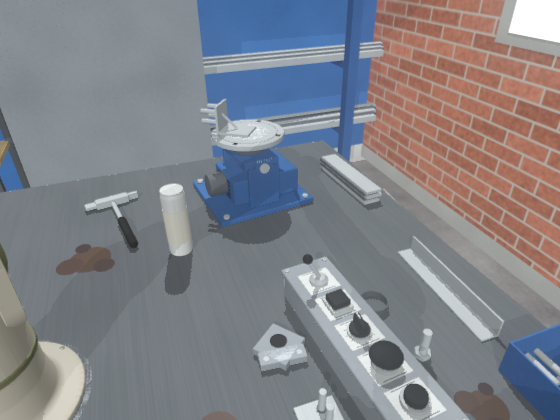

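The station runs from about (315,207) to (467,205) in the top view. From the left the controls are lever (340,208), square jog (366,205), knob (392,203), mushroom stop (418,202) and round start (444,201). The side view shows the lever ball at (308,259) and the start button at (416,396). Next I'll enlarge these areas.

```bash
python3 - <<'E'
from h import *
t=load('top0')['pixels'][:,:,::-1]; s=load('side0')['pixels'][:,:,::-1]
a=cv2.resize(t[170:270,305:475],None,fx=4.7,fy=4.7,interpolation=cv2.INTER_CUBIC)
cv2.imwrite('pics/tc.png',a)
b=cv2.resize(s[240:420,280:480],None,fx=3.3,fy=3.3,interpolation=cv2.INTER_CUBIC); cv2.imwrite('pics/sc.png',b); print(a.shape,b.shape)
E
```

```text
(470, 799, 3) (594, 660, 3)
```

View pics/tc.png

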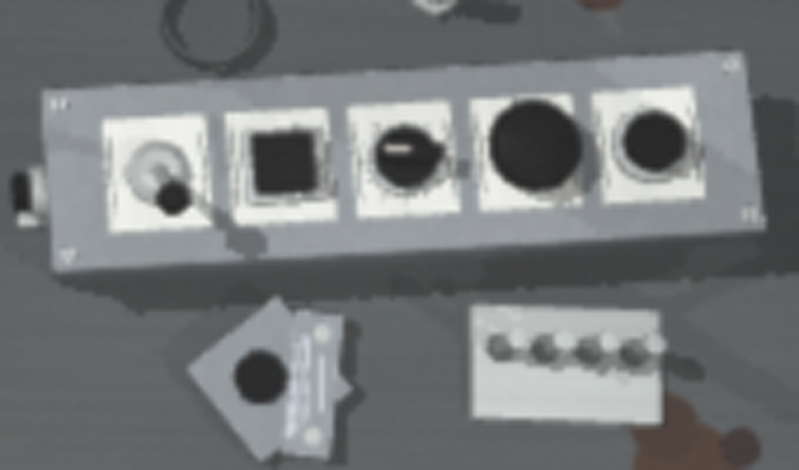

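View pics/sc.png

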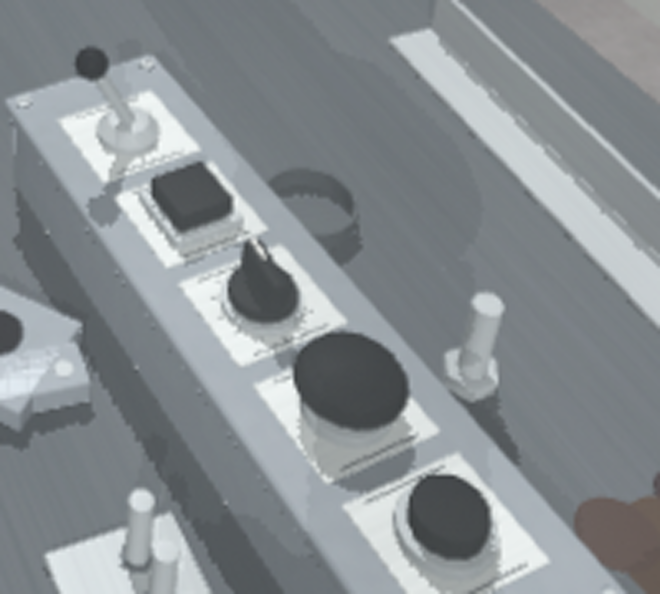

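Readings in the enlarged top crop (scale 4.7): ball (173,197), start cap (655,141), lid corners (42,91), (742,52), (765,229) and (54,270). In the side crop (scale 3.3): ball (92,62), start cap (450,516), jog cap about (195,195).

```bash
python3 - <<'E'
from h import *
T=load('top0');S=load('side0')
tp=lambda u,v:ray(T,305+(u+.5)/4.7-.5,170+(v+.5)/4.7-.5)
sp=lambda u,v:ray(S,280+(u+.5)/3.3-.5,240+(v+.5)/3.3-.5)
for n,a,b in(('ball',(173,197),(92,62)),('start',(655,141),(450,516)),('jog',(284,162),(195,190)),('TLscrew',(59,104),(148,64)),('BLscrew',(67,256),(24,104))):
    print(n,*tri([tp(*a),sp(*b)]))
q=[]
for u,v in((42,91),(742,52),(765,229),(54,270)):
    o,d=tp(u,v); p=o+d*(.07-o[2])/d[2]; q.append(p[:2]); print(p)
q=np.array(q); print('centre',q.mean(0),'sizes',[np.linalg.norm(q[i]-q[i-1]) for i in range(4)])
for a,b in((0,1),(3,2)):
    e=q[a]-q[b]; print('yaw from y axis',np.degrees(np.arctan2(-e[0],e[1])))
cs=[]
for n,z,p in(('lever plate',.0715,(156,174)),('jog',.09,(284,162)),('stop',.104,(535,146)),('start',.09,(655,141)),('ball',.133,(173,197))):
    o,d=tp(*p); p=o+d*(z-o[2])/d[2]; print(n,p)
print(R.from_quat(ctrl.read_state()['orientation']).as_matrix())
E
```

```text
ball [0.53610124 0.01457142 0.13225459] [np.float64(0.0001406495353360998), np.float64(0.0001406495353362333)]
start [ 0.5820494  -0.26428435  0.08058103] [np.float64(0.0004513472484683702), np.float64(0.000451347248468301)]
jog [ 0.56720106 -0.05384219  0.08481037] [np.float64(0.0015036657118537228), np.float64(0.0015036657118537536)]
TLscrew [0.6013636  0.07167869 0.06788226] [np.float64(0.0004542089342327206), np.float64(0.00045420893423262794)]
BLscrew [0.51454364 0.0668512  0.06543571] [np.float64(0.0007366784169455887), np.float64(0.0007366784169456882)]
[0.60787784 0.08164833 0.07      ]
[ 0.63660062 -0.31952046  0.07      ]
[ 0.53390855 -0.3276997   0.07      ]
[0.50503702 0.07464861 0.07      ]
centre [ 0.57085601 -0.12273081] sizes [np.float64(0.10307876415049082), np.float64(0.40219571639075624), np.float64(0.10301728685067536), np.float64(0.40338285847092475)]
yaw from y axis 4.095260368287862
yaw from y axis 4.1043707230022655
lever plate [0.56043706 0.01714965 0.0715    ]
jog [ 0.56471344 -0.0525161   0.09      ]
stop [ 0.57295843 -0.18992101  0.104     ]
start [ 0.5796624  -0.26117515  0.09      ]
ball [0.53610283 0.01461648 0.133     ]
[[ 9.12723665e-01  4.08576842e-01 -6.89472465e-04]
 [ 4.08577404e-01 -9.12722850e-01  1.22619317e-03]
 [-1.28303139e-04 -1.40087839e-03 -9.99999011e-01]]
```

Station centre is about (0.571, -0.123) with yaw 4.1°. From that, the start button is at (0.581, -0.262), the lever pivot at (0.561, 0.017, 0.082) and the ball at (0.536, 0.015, 0.132). These agree with the direct measurements. I'll close the fingers and move over in front of the lever.

{"api": "play_rows", "payload": {
  "rows": [
    [[1.2,-1.3,0],[0,0,1],-1],
    [[3.2,-3.7,0],[0,0,3],-1],
    [[5.5,-6.4,0],[0,0,5],-1],
    [[7.8,-9.1,0],[0,0,7],-1],
    [[10.1,-11.8,0],[0,0,9],-1],
    [[12.4,-14.4,0],[0,0,11],-1],
    [[14.7,-17.1,0],[0,0,13],-1],
    [[17.0,-19.8,0],[0,0,15],-1],
    [[19.3,-22.5,0],[0,0,17],-1],
    [[21.6,-25.1,0],[0,0,18.5],-1],
    [[23.9,-27.8,0],[0,0,19.5],-1],
    [[25.5,-29.7,0],[0,0,20],-1]
  ],
  "grip_force": 20
}}

```text
time_s: 1.1
ee_pos: [0.4081, -0.2834, 0.3026]
orientation: [0.999, 0.036, -0.0, -0.0]
contact_force: [0.0, 0.3, -0.2]
finger_gap: 0.187
finger_force: 0.0
```

{"api": "play_rows", "payload": {
  "rows": [
    [[0.5,-1.3,0],[0,0,0],-1],
    [[1.5,-4,0],[0,0,0],-1],
    [[2.6,-7,0],[0,0,0],-1],
    [[3.8,-10,0],[0,0,0],-1],
    [[5,-13,0],[0,0,0],-1],
    [[6.1,-16,0],[0,0,0],-1],
    [[7.2,-19,0],[0,0,0],-1],
    [[8.4,-22,0],[0,0,0],-1],
    [[9.5,-25,0],[0,0,0],-1],
    [[10.4,-27.5,0],[0,0,0],-1],
    [[10.9,-28.8,0],[0,0,0],-1],
    [[10.9,-28.8,0],[0,0,0],-1]
  ]
}}

```text
time_s: 2.1
ee_pos: [0.4964, 0.0121, 0.3025]
orientation: [0.999, 0.038, 0.0, -0.001]
contact_force: [-0.6, -0.0, 0.0]
finger_gap: 0.004
finger_force: 0.0
```

```bash
python3 - <<'E'
from h import *
s=ctrl.read_state(); print(s['ee_pos'],s['orientation'],s['finger_gap'])
w=snap('wrist','w1'); t=snap('top','t1'); print(w['hand_eye'],w['fx'],w['cx'],w['cy'])
cv2.imwrite('pics/m1.png',cv2.resize(w['pixels'][:,:,::-1],(800,600)))
E
```

```text
[0.49640817 0.01208383 0.30250194] [ 9.99262831e-01  3.83855362e-02  1.32761860e-04 -5.71578010e-04] 0.0038439976753738654
[[ 1.14078249e-03  9.64278729e-01  2.64887206e-01  7.34184138e-02]
 [ 9.99999330e-01 -1.04813074e-03 -4.91120545e-04  9.38079877e-04]
 [-1.95940672e-04  2.64887589e-01 -9.64279278e-01 -8.22682117e-02]
 [ 0.00000000e+00  0.00000000e+00  0.00000000e+00  1.00000000e+00]] 325.19226210127806 282.7708611416414 207.63116410070728
```

View pics/m1.png

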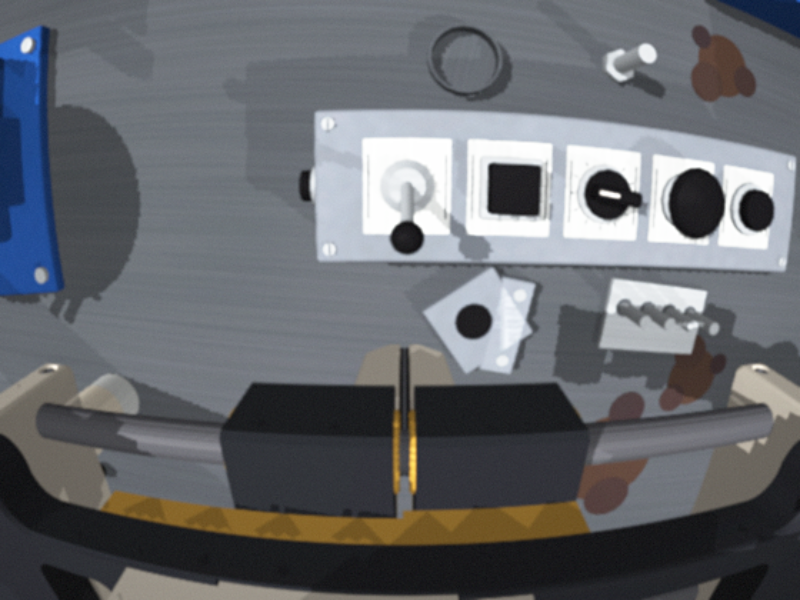

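The wrist view shows the lever ball at (407,238) in 800x600 pixels, straight ahead of the closed fingertips at (405,384), and the start cap at (757,210). I'll check positions from this view and work out how deep the fingers are along the tool's x.

```bash
python3 - <<'E'
from h import *
W=load('w1');T=load('top0');S=load('side0')
k=1.42857
wr=lambda u,v:ray(W,(u+.5)/k-.5,(v+.5)/k-.5)
tp=lambda u,v:ray(T,305+(u+.5)/4.7-.5,170+(v+.5)/4.7-.5)
sp=lambda u,v:ray(S,280+(u+.5)/3.3-.5,240+(v+.5)/3.3-.5)
print('ball',*tri([wr(407,238),tp(173,197),sp(92,62)]))
print('start',*tri([wr(758,210),tp(655,141)]))
print('pivot-ish foot',*tri([wr(405,186),tp(156,174)]))
Rm=R.from_quat(W['state']['orientation']).as_matrix(); p=np.array(W['state']['ee_pos'])
for (u,v) in((325,384),(480,384),(252,383),(557,384),(585,428),(222,428)):
    o,d=wr(u,v); o=Rm.T@(o-p); d=Rm.T@d
    print((u,v),'z.0841',(o+d*(.0841-o[2])/d[2]).round(4))
E
```

```text
ball [0.53518391 0.01352937 0.13357459] [np.float64(0.001355168102674921), np.float64(0.0014107253635646019), np.float64(0.0003361054075285674)]
start [ 0.58062168 -0.26184859  0.08852144] [np.float64(0.0006598916119691001), np.float64(0.0006598916119689988)]
pivot-ish foot [0.56073906 0.01626945 0.0685595 ] [np.float64(0.0006236039205669004), np.float64(0.0006236039205668586)]
(325, 384) z.0841 [-0.0085 -0.0307  0.0841]
(480, 384) z.0841 [-0.0084  0.0314  0.0841]
(252, 383) z.0841 [-0.0092 -0.0616  0.0841]
(557, 384) z.0841 [-0.0095  0.0641  0.0841]
(585, 428) z.0841 [-0.032   0.0807  0.0841]
(222, 428) z.0841 [-0.0323 -0.0791  0.0841]
```

The fingertips are the beige parts at rows 347–385, so the tip is about 15 by 36 mm. All points agree within 1.5 mm. Next I'll lower the tips to z of about 0.12 and push the lever.

{"api": "play_rows", "payload": {
  "rows": [
    [[0,0,1.5],[0,0,0],-1],
    [[0,0,4],[0,0,0],-1],
    [[0,0,6.5],[0,0,0],-1],
    [[0,0,8.6],[0,0,0],-1],
    [[0,0,9.8],[0,0,0],-1],
    [[0,0,9.8],[0,0,0],-1],
    [[0.5,0,9.8],[0,0,0],-1],
    [[1.2,0,9.8],[0,0,0],-1],
    [[2,0,9.8],[0,0,0],-1],
    [[2.8,0,9.8],[0,0,0],-1],
    [[3.5,0,9.8],[0,0,0],-1],
    [[4,0,9.8],[0,0,0],-1]
  ]
}}

```text
time_s: 3.2
ee_pos: [0.5367, 0.0115, 0.2052]
orientation: [0.999, 0.036, 0.001, -0.0]
contact_force: [-2.0, 0.4, 1.9]
finger_gap: 0.005
finger_force: 0.8
```

{"api": "play_rows", "payload": {
  "rows": [
    [[0.4,0,0],[0,0,0],-1],
    [[0.9,0,0],[0,0,0],-1],
    [[1.4,0,0],[0,0,0],-1],
    [[1.9,0,0],[0,0,0],-1],
    [[2.3,0,0],[0,0,0],-1],
    [[2.6,0,0],[0,0,0],-1],
    [[2.8,0,0],[0,0,0],-1],
    [[3.0,0,0],[0,0,0],-1],
    [[3.0,0,0],[0,0,0],-1]
  ]
}}

```text
time_s: 3.95
ee_pos: [0.5657, 0.0136, 0.2046]
orientation: [0.999, 0.036, 0.0, 0.0]
contact_force: [-1.0, 0.1, 0.7]
finger_gap: 0.005
finger_force: 0.4
```

```bash
python3 - <<'E'
from h import *
s=ctrl.read_state(); print(s['ee_pos'],s['orientation'],s['contact_force'])
t=snap('top','t2');S=snap('side','s2')
a=cv2.resize(t['pixels'][165:245,305:385,::-1],(400,400),interpolation=cv2.INTER_CUBIC)
b=cv2.resize(S['pixels'][220:300,270:350,::-1],(400,400),interpolation=cv2.INTER_CUBIC)
cv2.imwrite('pics/m2.png',np.hstack([a,b]))
E
```

```text
[0.56570693 0.01360526 0.20461797] [9.99357307e-01 3.58465149e-02 1.56302080e-06 6.28724772e-06] [-0.96372757  0.10545034  0.68071376]
```

View pics/m2.png

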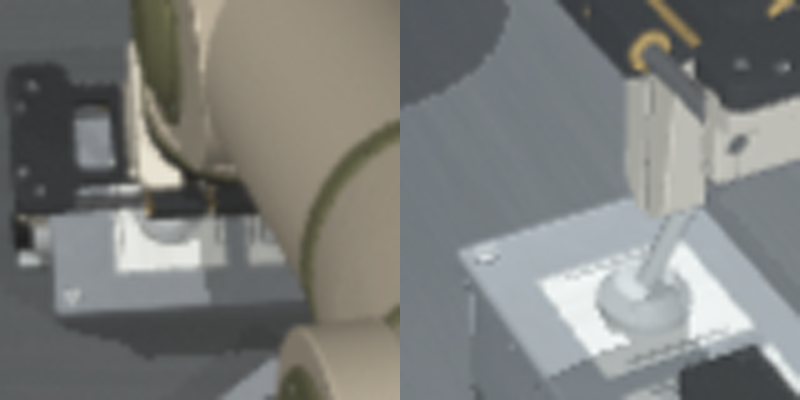

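The side crop shows the lever leaning to the far side, with the ball hidden behind the fingertips and the rod rising from its foot at about (640,290) to (690,210). I'll keep pushing gently until it reaches its stop.

{"api": "play_rows", "payload": {
  "rows": [
    [[0.2,0,0],[0,0,0],-1],
    [[0.4,0,0],[0,0,0],-1],
    [[0.4,0,0],[0,0,0],-1]
  ]
}}

```text
time_s: 4.3
ee_pos: [0.5691, 0.0138, 0.2046]
orientation: [0.999, 0.036, -0.001, 0.0]
contact_force: [-2.9, 0.5, 1.3]
finger_gap: 0.005
finger_force: 1.6
```

{"api": "play_rows", "payload": {
  "rows": [
    [[0.15,0,0],[0,0,0],-1],
    [[0.3,0,0],[0,0,0],-1],
    [[0.3,0,0],[0,0,0],-1]
  ]
}}

```text
time_s: 4.55
ee_pos: [0.5701, 0.014, 0.2042]
orientation: [0.999, 0.036, -0.003, 0.0]
contact_force: [-9.4, 0.6, 4.9]
finger_gap: 0.001
finger_force: 5.2
```

The force rose to 9 N, so the lever is at its stop. Next I'll back off, lift and look.

{"api": "play_rows", "payload": {
  "rows": [
    [[-0.8,0,0],[0,0,0],-1],
    [[-2.2,0,0],[0,0,0],-1],
    [[-4,0,0],[0,0,0],-1],
    [[-5.5,0,0],[0,0,0],-1],
    [[-6.5,0,-1.5],[0,0,0],-1],
    [[-7,0,-4],[0,0,0],-1],
    [[-7,1,-6],[0,0,0],-1],
    [[-6.5,3,-7],[0,0,0],-1],
    [[-6,6,-7],[0,0,0],-1],
    [[-6,9,-7],[0,0,0],-1],
    [[-6,11,-7],[0,0,0],-1],
    [[-6,12,-7],[0,0,0],-1]
  ]
}}

```text
time_s: 5.55
ee_pos: [0.5217, -0.113, 0.2752]
orientation: [0.999, 0.034, 0.001, 0.001]
contact_force: [0.0, 0.3, -0.3]
finger_gap: 0.01
finger_force: 0.0
```

```bash
python3 - <<'E'
from h import *
s=ctrl.read_state(); print(s['ee_pos'],s['orientation'],s['contact_force'],s['joint_vel'].max())
w=snap('wrist','w3')
cv2.imwrite('pics/m3.png',cv2.resize(w['pixels'][:,:,::-1],(800,600),interpolation=cv2.INTER_CUBIC))
E
```

```text
[ 0.52167608 -0.11298777  0.27523412] [9.99414142e-01 3.41937106e-02 1.27837834e-03 7.26563059e-04] [ 0.03177346  0.30420721 -0.34163327] 0.18826842819578818
```

View pics/m3.png

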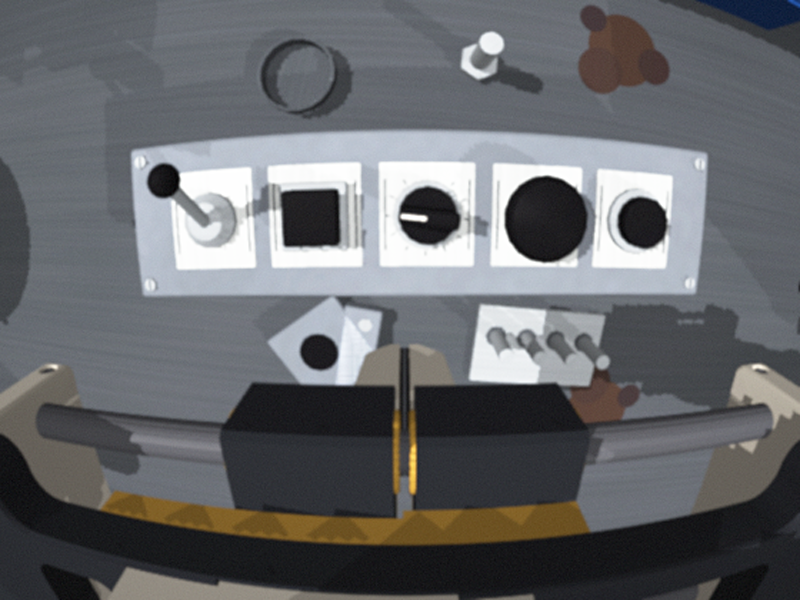

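The lever ball is now at (164,181), on the far side of its foot at (210,220), and the start cap is at (642,222). I'll compute the lever angle and refine the start position.

```bash
python3 - <<'E'
from h import *
W=load('w3');V=load('w1');T=load('top0');k=1.42857
wr=lambda C,u,v:ray(C,(u+.5)/k-.5,(v+.5)/k-.5)
o,d=wr(W,164,181); p=o+d*(.1329-o[2])/d[2]; print('ball',p)
o0,d0=wr(V,407,238); b0=o0+d0*(.1329-o0[2])/d0[2]; print('ball before',b0)
xa=np.array([.9974,.0715]); print('sin lean',(p[:2]-[.5609,.0169])@xa/.058)
t=[wr(W,642,222),wr(V,758,210),ray(T,305+655.5/4.7-.5,170+141.5/4.7-.5)]
P,r=tri(t); print('start',P,r)
s=W['state']; Rm=R.from_quat(s['orientation']).as_matrix()
for q in (P,[.5809,-.2623,.09]): print('tool shift cm to cap, tip on it:',100*(Rm.T@(np.array([q[0],q[1],.09])-s['ee_pos'])-[0,0,8.41e-2]))
E
```

```text
ball [0.58790564 0.01656045 0.1329    ]
ball before [0.53408485 0.01259483 0.1329    ]
sin lean 0.4639852422470339
start [ 0.58090252 -0.2620798   0.08801455] [np.float64(0.0004412925784105783), np.float64(0.0005462691575854174), np.float64(0.0008416604607386576)]
tool shift cm to cap, tip on it: [ 4.84333079 15.25058811 10.14910857]
tool shift cm to cap, tip on it: [ 4.84157473 15.27253965 10.14913797]
```

The lever is at about 0.98 rad. I'll move above the start button.

{"api": "play_rows", "payload": {
  "rows": [
    [[0.5,1.5,0],[0,0,0],-1],
    [[1.4,4.5,0],[0,0,0],-1],
    [[2.4,7.5,0],[0,0,0],-1],
    [[3.4,10.5,0],[0,0,0],-1],
    [[4.2,13.3,0],[0,0,0],-1],
    [[4.7,14.8,1],[0,0,0],-1],
    [[4.8,15.2,3],[0,0,0],-1],
    [[4.8,15.2,5.5],[0,0,0],-1],
    [[4.8,15.2,7.5],[0,0,0],-1],
    [[4.8,15.2,8.5],[0,0,0],-1],
    [[4.8,15.2,8.5],[0,0,0],-1],
    [[4.8,15.2,8.5],[0,0,0],-1]
  ]
}}

```text
time_s: 6.6
ee_pos: [0.5802, -0.257, 0.1894]
orientation: [0.999, 0.036, -0.0, -0.0]
contact_force: [-0.0, -0.1, 0.7]
finger_gap: 0.005
finger_force: 0.0
```

{"api": "play_rows", "payload": {
  "rows": [
    [[0.1,0.5,0],[0,0,0],-1],
    [[0.1,0.5,0.6],[0,0,0],-1],
    [[0.1,0.5,1.1],[0,0,0],-1],
    [[0.1,0.5,1.4],[0,0,0],-1],
    [[0.1,0.5,1.5],[0,0,0],-1],
    [[0.1,0.5,1.6],[0,0,0],-1],
    [[0.1,0.5,1.7],[0,0,0],-1],
    [[0.1,0.5,1.7],[0,0,0],-1]
  ]
}}

```text
time_s: 7.27
ee_pos: [0.5812, -0.2629, 0.1727]
orientation: [0.999, 0.036, -0.0, -0.0]
contact_force: [-1.7, 0.3, 2.6]
finger_gap: 0.007
finger_force: 1.1
```

Contact made at 2.6 N. I'll press on gently.

{"api": "play_rows", "payload": {
  "rows": [
    [[0,0,0.1],[0,0,0],-1],
    [[0,0,0.2],[0,0,0],-1],
    [[0,0,0.3],[0,0,0],-1],
    [[0,0,0.4],[0,0,0],-1],
    [[0,0,0.4],[0,0,0],-1]
  ]
}}

```text
time_s: 7.68
ee_pos: [0.5812, -0.2629, 0.1686]
orientation: [0.999, 0.036, -0.0, -0.0]
contact_force: [-2.6, 1.2, 4.7]
finger_gap: 0.005
finger_force: 2.1
```

{"api": "play_rows", "payload": {
  "rows": [
    [[0,0,0.07],[0,0,0],-1],
    [[0,0,0.14],[0,0,0],-1],
    [[0,0,0.14],[0,0,0],-1]
  ]
}}

```text
time_s: 7.93
ee_pos: [0.5812, -0.2629, 0.1675]
orientation: [0.999, 0.036, -0.0, -0.0]
contact_force: [-2.7, 0.5, 5.8]
finger_gap: 0.002
finger_force: 3.0
```

The tip is at z = 0.0834, so the cap is about 6.6 mm down with 5.8 N on it. I'll release and draw clear.

{"api": "play_rows", "payload": {
  "rows": [
    [[0,0,-0.3],[0,0,0],-1],
    [[0,0,-0.9],[0,0,0],-1],
    [[0,0,-2],[0,0,0],-1],
    [[0,0,-4],[0,0,0],-1],
    [[0,0,-6.5],[0,0,0],-1],
    [[0,0,-9],[0,0,0],-1],
    [[0,0,-11],[0,0,0],-1],
    [[-2,0,-12],[0,0,0],-1],
    [[-4.5,0,-12],[0,0,0],-1],
    [[-6,0,-12],[0,0,0],-1],
    [[-6.5,0,-12],[0,0,0],-1],
    [[-6.5,0,-12],[0,0,0],-1]
  ]
}}

```text
time_s: 8.93
ee_pos: [0.5159, -0.2681, 0.2882]
orientation: [0.999, 0.035, 0.0, 0.0]
contact_force: [0.5, -0.3, 0.2]
finger_gap: 0.003
finger_force: 0.0
```

```bash
python3 - <<'E'
from h import *
s=ctrl.read_state(); print(s['time_s'],s['ee_pos'],s['contact_force'])
w=snap('wrist','w4')
cv2.imwrite('pics/m4.png',cv2.resize(w['pixels'][:,:,::-1],(800,600),interpolation=cv2.INTER_CUBIC))
E
```

```text
8.9333 [ 0.51585753 -0.26810266  0.28824574] [ 0.50710494 -0.25242488  0.17280899]
```

View pics/m4.png

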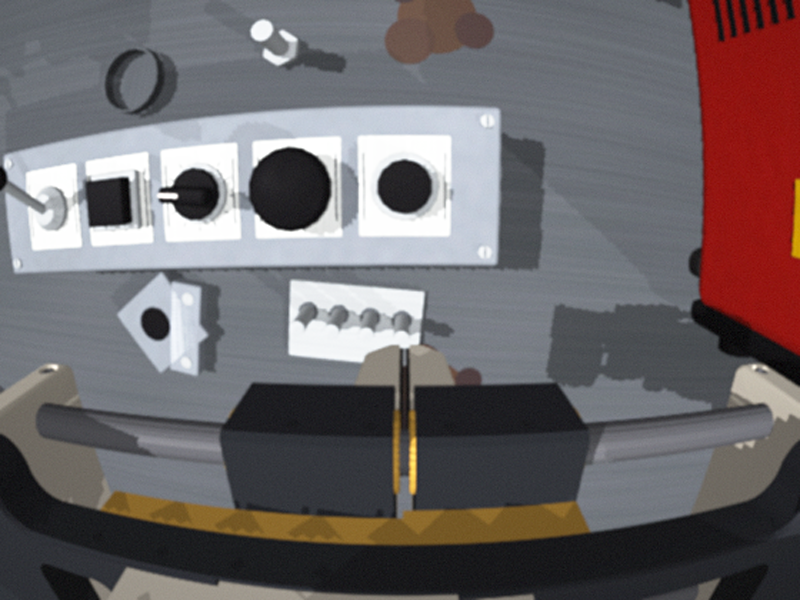

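The start cap is up at (404,186), the lever ball is at its far side at (2,178), and the loose parts are where they were. The hand is clear, so I'll hand in.

```bash
python3 -c "
from rig import ctrl
print(ctrl.close_job())"
```

```text
the job is handed in; nothing more can be done
None
```

I pushed the lever fully over to its far side (about 0.98 rad), then pressed the start button about 6.6 mm at about 6 N; it sprang back up, the hand was drawn clear, and the job was handed in at about 9 s (no verdict was shown).

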